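# Stack the seed trays with alternating steps

## Task

Stack the seed trays on the black one so they can air, each level on the rims of the tray below, in line with it, turned so that its yellow tab is at the opposite end from the tab below, and stepped back about 25 mm from directly above it, away from that lower tab. First put the green tray on the black one and let go; then draw the pink tray (its tab serves as a handle) out from under the bench rack until it is wholly clear, leave it lying flat on the bench and let go, take hold of it afresh by its body and stack it on the green one. Leave the pots and the trowel where they are.

Things in the scene. Friction and masses are not known exactly. Their poses are not given: they have to be found in the camera images.
- tray_base: Black seed tray: open trough 180 long (x) x 64 wide (y) x 50 mm high, 6 mm walls, flat underneath, open side up (+z), 0.14 to 0.28 kg; yellow pull tab at its -x end, +x end plain. Origin: centre of underside. Fixed to the bench by clips 16 mm high along its long sides. Tab roughly towards the robot.
- tray_mid: Green seed tray: open trough 180 long (x) x 64 wide (y) x 50 mm high, 6 mm walls, flat underneath, open side up (+z), 0.14 to 0.28 kg; yellow pull tab at its -x end, +x end plain. Origin: centre of underside. Loose on the bench, tab roughly away from the robot. Stacked, its origin is at about (25, 0, 50) mm in the black tray's frame, turned half a turn about z.
- tray_top: Pink seed tray: open trough 180 long (x) x 64 wide (y) x 50 mm high, 6 mm walls, flat underneath, open side up (+z), 0.14 to 0.28 kg; yellow pull tab at its -x end, +x end plain. Origin: centre of underside. Loose on the bench under the rack, tab end out of its mouth. Stacked, its origin is at about (25, 0, 50) mm in the green tray's frame, turned half a turn, so directly over the black tray.
- tray_base_tab (a point): Black tray: centre of the yellow pull tab, at (-100, 0, 45) mm in the tray's frame. The tab is 14 mm wide in y, from x = -118 to -80 and z = 12 to 64 mm: 14 mm higher than the rim
- tray_mid_tab (a point): Green tray: centre of the yellow pull tab, at (-100, 0, 45) mm in the tray's frame. The tab is 14 mm wide in y, from x = -118 to -80 and z = 12 to 64 mm: 14 mm higher than the rim
- tray_top_tab (a point): Pink tray: centre of the yellow pull tab, at (-100, 0, 45) mm in the tray's frame. The tab is 14 mm wide in y, from x = -118 to -80 and z = 12 to 64 mm: 14 mm higher than the rim
- rack: Low fixed rack: blue posts 16 mm square, 88 high, at y = -85 and +85 mm; red beams and wire deck from 74 to 84 mm above the bench, over x = 120 to 310 mm in its frame. The mouth is its -x side, facing the robot. Origin on the bench, 120 mm in front of the mouth.
- rack_mouth (a point): Middle of the rack's mouth (front edge) at bench level; the rack's -x axis points out of it
- pot_pink: Bystander: pink pot, 60 mm across, 58 mm high; origin under its centre
- pot_cream: Bystander: cream pot, 60 mm across, 58 mm high; origin under its centre
- trowel: Bystander: flat hand trowel lying on the bench at the left; origin under its middle

How it is judged:
On the way, in this order (a step that is already met when the one before it is completed fails the run):
1. the green tray rests on the black one, tabs at opposite ends, stepped, and is let go (x of tray_mid in the frame of tray_base between 0.012 and 0.04 m and y of tray_mid in the frame of tray_base between -0.012 and 0.012 m and z of tray_mid in the frame of tray_base between 0.046 and 0.054 m and angle between the x axis of tray_mid and the x axis of tray_base, either way round below 0.14 rad and angle between tray_mid's own z axis and vertical below 0.06 rad and x of tray_mid_tab in the frame of tray_base above 0.1 m and linear speed of tray_mid below 0.02 m/s and contact force between the fingers and tray_mid below 0.1 N), for 0.2 s.
2. the pink tray lies flat on the bench, wholly out of the rack, and is let go (x of tray_top in the frame of rack below 0.035 m and height (world z) of tray_top between -0.004 and 0.006 m and angle between tray_top's own z axis and vertical below 0.06 rad and linear speed of tray_top below 0.02 m/s and contact force between the fingers and tray_top below 0.1 N), for 0.2 s.
At the end, for the whole second after the job is handed in: Green tray on the black one and pink tray on the green one: each 12 to 40 mm stepped along the tray below, away from its tab, within 12 mm sideways, 0.14 rad in line, level (0.06 rad) at rim height (50 mm up, +-4), its own tab at the opposite end from the tab below; both let go and at rest (all of step 1 and x of tray_top in the frame of tray_mid between 0.012 and 0.04 m and y of tray_top in the frame of tray_mid between -0.012 and 0.012 m and z of tray_top in the frame of tray_mid between 0.046 and 0.054 m and angle between the x axis of tray_top and the x axis of tray_mid, either way round below 0.14 rad and angle between tray_top's own z axis and vertical below 0.06 rad and x of tray_top_tab in the frame of tray_mid above 0.1 m and linear speed of tray_top below 0.02 m/s and contact force between the fingers and tray_top below 0.1 N); the robot touches nothing.
It fails at once if a pot or the trowel is moved more than 30 mm (distance of any of pot_pink, pot_cream, trowel from where it was at the start of the episode above 0.03 m).
It also fails if it takes over 72 s, if anything falls off the work surface, if the arm or the gripper's body presses on something with over 40 N, if the wrist force passes 120 N, or if a joint passes its speed limit or range.

## Robot

A 7-joint arm with a two-finger parallel gripper is mounted at the origin on the work surface. World frame = base frame: x ahead of the robot, y to its left, z up, the work surface at z = 0. Lengths are in m, angles in rad, forces in N, time in s.
With the tool pointing down it reaches from about 0.425 to 0.925 m from the base axis. Payload 6.8 kg.
Tool frame: the origin (TCP) lies where the fingers leave the gripper's body, on its centre line; the fingertips stand 73 mm ahead of it and the grasp point (between the pads) lies 54 mm ahead of it; z points along the fingers, y is the line along which they close (so a half turn about z gives the same grasp; the last joint's range is limited). The gripper opens to 85 mm and grips with 20 to 120 N. Pads are 22 mm wide; open, the fingers measure 114 mm over their backs; the gripper's body (76 mm by 85 mm) begins 54 mm behind the grasp point. The pads swing forward as they close: fully open they stand 13 mm farther back than shut.
Start: joints at [1.118, 0.477, 0.022, 1.555, -0.011, 1.109, -0.083], TCP at [0.228, -0.635, 0.304] pointing down, gripper open.
Joint ranges: [-2.96, 2.96], [-0.34, 2.1], [-1.41, 1.46], [0.24, 2.44], [-1.37, 4.51], [0.17, 1.92], [-2.96, 2.96]. Speed limits (rad/s): [2.39, 2.39, 3.14, 3.14, 3.14, 3.14, 3.14].

## Interface

Orientations are given as a rotation vector (axis times angle).
In Python, from bench import r gives the robot as it stands.
- The arm moves only by the tool nudge_tcp, called after "Emit:" in YAML: its name, and indented under it one key for each argument. Schema: {"type":"object","properties":{"motion":{"type":"array","items":{"type":"array","items":{"type":"number"},"minItems":6,"maxItems":6},"minItems":1,"maxItems":5},"finger_gap":{"type":"number"},"force":{"type":"number"},"only":{"type":"string"},"quiet":{"type":"boolean"},"lines":{"type":"string"}},"required":["motion"],"additionalProperties":false}. motion is a list of rows, 1 to 5 of them, each of 6 numbers: dx, dy, dz in units of 100 mm, then a rotation vector rx, ry, rz in rad; each row is the pose to reach, as a shift and turn from the pose commanded when the call began, along the tool's axes at that moment; what a row does not reach only later rows make up. A row lasts 1/10 s, in which the tool goes at most 0.05 m and 0.15 rad, less where a joint would pass 70% of its speed; a pose out of reach is approached as far as the arm can. finger_gap is the finger opening in m, set as the call begins (left out keeps the last). The fingers move at their own pace and stop on an object; force is the grip in N (left out, the last holds). Time passes only in rows, so rows that do not move let the fingers close. The tool returns the time, the measured TCP pose, the force, the opening and the grip force at its end. only (a regular expression) keeps the lines of the reply that match it, lines (a string "A,B") keeps lines A to B, and quiet returns only ok. Input that does not fit is refused with a message, and nothing moves.
- r.get_obs(): the state, without advancing time (a new reading comes with each control period).
- r.grab_frame(name): name is "scene" or "top" or "wrist"; returns (picture, depth): 420x560x3 uint8, blue, green, red; 420x560 float32, m along the optical axis (not along the pixel's ray), 0 where there is no reading.
- r.camera_info(name): a dict with "camera_matrix" (3x3 intrinsics, pixels), "R" (3x3) and "t" (3): a world point X has camera coordinates R X + t. Camera axes: x right, y down, z forward; pixel columns grow to the right and rows downward; lengths in m; the calibration is good to about 2 mm. A picture is of the moment at which its call begins: read the wrist's pose just before it. camera_info takes no time and is no camera call; for the wrist camera it gives the pose at the moment of the call.
- r.hand_in(): hands the job in; it is judged then, once.
The state is a dict: "clock": time; "joints": joint angles; "qvel": joint speeds; "tau": joint torques, N m; "tcp_pos": TCP position; "orientation": TCP orientation; "contact_force": force on the tool from outside, world axes, zero at the start; "moment": the same for the moment, N m; "grip_width": finger opening in m; "gripper_force": force on a finger pad.
Only numpy, scipy, OpenCV 4.12 (cv2) and the standard library are available. Lean on these libraries where they do the work, as an engineer would, in place of code of your own. Each camera call takes 0.05 s, during which the arm holds its last target. There are 200 camera calls.

## Working session

There is one attempt and no reset: what is moved stays moved. The work goes in short steps, Python scripts to look and compute and a tool call to move; the robot and the scene stay as the last step left them, time stands still between calls to the robot, and variables do not carry over. Pictures are saved under pics/ and viewed, at most 10 in all, crops included, and the job is handed in when it is done.

```bash
ls; mkdir -p pics; python3 - <<'E'
from bench import r
import cv2,numpy as np
o=r.get_obs();print(o['clock'],o['tcp_pos'],o['orientation'],o['grip_width'])
for n in ("scene","top"):
    p,d=r.grab_frame(n);cv2.imwrite(f"pics/{n}0.png",p);np.save(f"pics/{n}0.npy",d)
    c=r.camera_info(n);print(n,c)
E
```

```text
bench.py
pics
0.0 [ 0.22797031 -0.63484515  0.30292825] [-3.09327976e+00 -5.38669402e-01  6.75448098e-04] 0.08577576115311775
scene {'camera_matrix': array([[393.63814928,   0.        , 273.60595583],
       [  0.        , 393.63814928, 209.43064934],
       [  0.        ,   0.        ,   1.        ]]), 'R': array([[-0.43933785,  0.8983096 ,  0.00470264],
       [ 0.7650591 ,  0.37690219, -0.52213916],
       [-0.47081506, -0.2257977 , -0.85284734]]), 't': array([ 0.11999176, -0.41869425,  1.47961641])}
top {'camera_matrix': array([[444.59392352,   0.        , 279.03215186],
       [  0.        , 444.59392352, 202.90591675],
       [  0.        ,   0.        ,   1.        ]]), 'R': array([[ 0.0251388 , -0.99958287,  0.01421711],
       [-0.99285742, -0.02662377, -0.11629844],
       [ 0.11662844, -0.01119196, -0.99311256]]), 't': array([0.10270767, 0.5661164 , 1.12731886])}
```
View pics/top0.png

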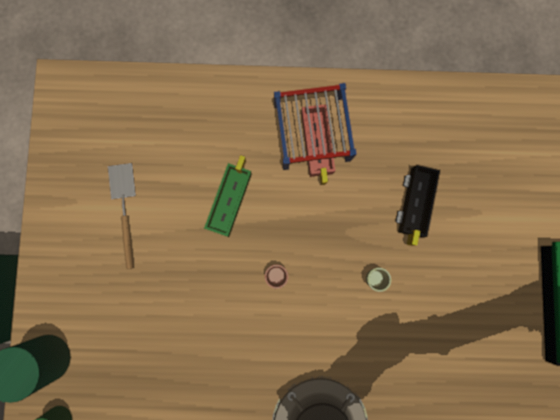

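View pics/scene0.png

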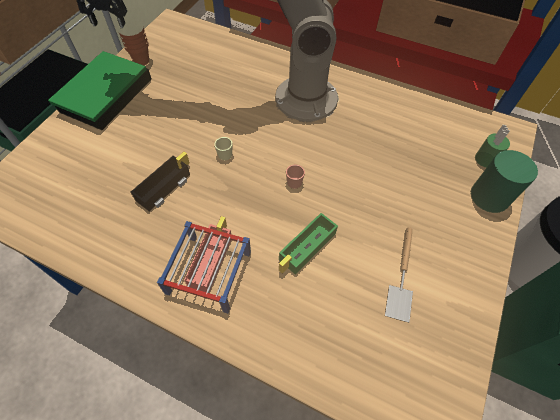

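The top view shows the green tray at (228,200), the black one at (418,203) with its tab at (415,238), and the rack at (315,125) with the pink tray's tab at (323,176). The pots are at (276,275) and (378,279). The scene view agrees, with tabs at green (285,261), black (182,160) and pink (222,223).

```bash
cat > h.py <<'E'
import cv2,numpy as np
from bench import r
def ray(c,uv):
    K,R,t=c["camera_matrix"],c["R"],c["t"]
    uv=np.atleast_2d(uv).astype(float)
    d=np.c_[(uv-K[[0,1],[2,2]])/K[[0,1],[0,1]],np.ones(len(uv))]
    return -R.T@t, d@R
def onplane(c,uv,z):
    o,d=ray(c,uv); return o+d*((z-o[2])/d[:,2])[:,None]
def tri(c1,p1,c2,p2):
    P=[c["camera_matrix"]@np.c_[c["R"],c["t"]] for c in (c1,c2)]
    X=cv2.triangulatePoints(P[0],P[1],np.array(p1,float).reshape(2,1),np.array(p2,float).reshape(2,1)).ravel();return X[:3]/X[3]
def proj(c,X):
    x=c["camera_matrix"]@(c["R"]@np.array(X)+c["t"]);return x[:2]/x[2]
def pts(c,d,m):
    v,u=np.nonzero(m&(d>0)); o,k=ray(c,np.c_[u,v]); return o+k*d[v,u][:,None]
RANGE=dict(yellow=((24,150,90),(34,255,255)),green=((50,120,40),(75,255,255)),pink=((0,90,100),(8,190,255)))
def mask(p,col):
    h=cv2.cvtColor(p,cv2.COLOR_BGR2HSV); lo,hi=RANGE[col]
    return cv2.inRange(h,lo,hi)
def blobs(m,amin=8):
    n,l,s,ce=cv2.connectedComponentsWithStats(m); return [(ce[i].round(1),s[i,4],l==i) for i in range(1,n) if s[i,4]>=amin]
E
python3 - <<'E'
from h import *
for n in("top","scene"):
    p=cv2.imread(f"pics/{n}0.png");d=np.load(f"pics/{n}0.npy");c=r.camera_info(n)
    for col in RANGE:
        for ce,a,m in blobs(mask(p,col),12):
            P=pts(c,d,m)
            print(n,col,ce,a,np.median(P,0).round(3),'z',np.percentile(P[:,2],[5,50,95]).round(3))
    h=cv2.cvtColor(p,cv2.COLOR_BGR2HSV)
    for u,v in([(418,190),(323,176),(320,150),(320,170)] if n=="top" else [(160,185),(222,223),(210,245)]): print(u,v,h[v,u])
E
```

```text
top yellow [240.  162.8] 85 [0.66  0.22  0.063] z [0.053 0.063 0.068]
top yellow [323.7 175.2] 80 [0.635 0.005 0.063] z [0.053 0.063 0.068]
top yellow [415.5 237. ] 91 [ 0.482 -0.229  0.064] z [0.058 0.064 0.067]
top green [224.6 176.9] 57 [0.626 0.26  0.05 ] z [0.041 0.05  0.054]
top green [230. 198.] 966 [0.577 0.249 0.007] z [0.003 0.007 0.051]
top green [216.  199.6] 15 [0.564 0.279 0.05 ] z [0.046 0.05  0.052]
top green [210.7 213.9] 16 [0.527 0.291 0.05 ] z [0.048 0.05  0.054]
top green [210.2 227. ] 22 [0.495 0.295 0.049] z [0.008 0.049 0.052]
top green [557.6 274.7] 274 [ 0.406 -0.583  0.068] z [0.064 0.068 0.072]
top green [  6.1 355.3] 137 [0.194 0.714 0.159] z [0.157 0.159 0.162]
top green [ 20.8 355.9] 12 [0.193 0.683 0.158] z [0.156 0.158 0.161]
top green [ 29.8 362.6] 12 [0.178 0.662 0.159] z [0.157 0.159 0.161]
top green [ 11.4 383.2] 346 [0.138 0.699 0.159] z [0.156 0.159 0.162]
top green [ 27.3 392.1] 26 [0.116 0.661 0.159] z [0.157 0.159 0.162]
top pink [298.5  90. ] 22 [0.85  0.075 0.085] z [0.081 0.085 0.088]
top pink [327.9 126.9] 118 [ 0.767 -0.006  0.051] z [0.
[... 258 characters left out ...]
012 0.011] z [0.004 0.011 0.075]
418 190 [15 14 37]
323 176 [ 29 182 167]
320 150 [  5 130 167]
320 170 [ 16 152 114]
scene green [94.6 85.4] 3201 [ 0.351 -0.676  0.07 ] z [0.066 0.07  0.073]
scene pink [260.5  26. ] 14 [-1.08  -0.757 -0.568] z [-0.576 -0.568 -0.558]
scene pink [397.8  62. ] 25 [-1.132  0.18  -0.569] z [-0.575 -0.569 -0.561]
scene pink [413.9  83.4] 27 [-0.987  0.324 -0.569] z [-0.577 -0.569 -0.561]
scene pink [475.6  85.3] 23 [-1.136  0.657 -0.571] z [-0.577 -0.571 -0.56 ]
scene pink [294.  176.2] 36 [0.377 0.118 0.057] z [0.004 0.057 0.06 ]
scene pink [205.1 261.6] 1554 [0.747 0.02  0.049] z [0.004 0.049 0.086]
160 185 [15 70 58]
222 223 [ 22 151 187]
210 245 [  6 120 127]
```

```bash
cat >> h.py <<'E'
def fit(P,name,zt=0.05):
    """rim rectangle of points near rim height; tab from the points above"""
    rim=P[abs(P[:,2]-zt)<0.006]; (cx,cy),(w,h),a=cv2.minAreaRect(rim[:,:2].astype(np.float32))
    tab=P[(P[:,2]>zt+.009)&(P[:,2]<zt+.02)]; t=np.median(tab,0)
    ct=np.array([cx,cy]); k=np.radians(a if w>h else a+90); x=np.array([np.cos(k),np.sin(k)])
    if x@(ct-t[:2])<0: x=-x
    y=np.array([-x[1],x[0]]); q=(rim[:,:2]-ct); e=np.c_[q@x,q@y]
    lim=np.percentile(e,[1,99],axis=0); c2=ct+x*lim[:,0].mean()+y*lim[:,1].mean()
    print(name,'c',ct.round(4),c2.round(4),'size',np.round([w,h],3),'p1-99',np.ptp(lim,0).round(3),'rim z',np.median(rim[:,2]).round(4),'yaw',round(float(np.arctan2(x[1],x[0])),3),'tab',t.round(3),'tab in tray',np.round([(t[:2]-ct)@x,(t[:2]-ct)@y],3),len(rim))
    return ct,x
def cloud(n,p=None,d=None):
    c=r.camera_info(n)
    if d is None: p,d=r.grab_frame(n)
    return pts(c,d,np.ones(d.shape,bool))
def near(P,x,y,rad): return P[np.hypot(P[:,0]-x,P[:,1]-y)<rad]
E
python3 - <<'E'
from h import *
A={n:cloud(n,d=np.load(f"pics/{n}0.npy")) for n in("top","scene")}
A['both']=np.r_[A['top'],A['scene']]
for n,P in A.items():
    fit(near(P,.58,.25,.135),n+' green')
    fit(near(P,.57,-.235,.135),n+' black')
    Q=near(P,.76,.02,.16);q=Q[(Q[:,2]>.078)&(Q[:,2]<.092)]
    print(n,'rack',cv2.minAreaRect(q[:,:2].astype(np.float32)), np.percentile(q[:,2],[5,50,95]))
    T=near(P,.635,.005,.04);T=T[T[:,2]>.056]; T=T[T[:,2]<.07];print('pinktab',T.min(0).round(3),T.max(0).round(3),np.median(T,0).round(3))
    for x,y in((.377,.118),(.37,-.14)):
        q=near(P,x,y,.05);q=q[q[:,2]>.05];print('pot',np.median(q,0).round(3))
ct,cs=r.camera_info("top"),r.camera_info("scene")
for nm,a,b in(("green",(240,162.8),(285,261)),("black",(415.5,237),(182,160)),("pink",(323.7,175.2),(222,223))): print(nm,'tab tri',tri(ct,a,cs,b).round(3))
w=r.camera_info("wrist");o=r.get_obs()
from scipy.spatial.transform import Rotation as Ro
T=Ro.from_rotvec(o['orientation']).as_matrix();print('tool',T.round(3));print('cam in tool',(T.T@(-w['R'].T@w['t']-o['tcp_pos'])).round(3),(w['R']@T).round(3))
E
```

```text
top green c [0.5804 0.2461] [0.5722 0.2485] size [0.065 0.204] p1-99 [0.186 0.064] rim z 0.0503 yaw 2.83 tab [0.662 0.22  0.064] tab in tray [-0.086 -0.   ] 460
top black c [ 0.5665 -0.2481] [ 0.5718 -0.249 ] size [0.066 0.209] p1-99 [0.196 0.065] rim z 0.0499 yaw -0.212 tab [ 0.482 -0.23   0.064] tab in tray [-0.086  0.   ] 523
top rack ((0.7654077410697937, 0.0315922275185585), (0.1906438171863556, 0.18629826605319977), 9.159784317016602) [0.08025554 0.08470213 0.08877729]
pinktab [ 0.618 -0.004  0.056] [0.656 0.035 0.069] [0.637 0.004 0.064]
pot [0.375 0.119 0.057]
pot [ 0.374 -0.145  0.057]
scene green c [0.5781 0.2491] [0.5782 0.2487] size [0.066 0.209] p1-99 [0.206 0.065] rim z 0.0503 yaw 2.825 tab [0.661 0.223 0.064] tab in tray [-0.087 -0.001] 431
scene black c [ 0.5629 -0.2449] [ 0.565  -0.2454] size [0.07  0.208] p1-99 [0.202 0.067] rim z 0.0494 yaw -0.204 tab [ 0.48  -0.226  0.064] tab in tray [-0.085  0.002] 415
scene rack ((0.7622238397598267, 0.034653984010219574), (0.19133685529232025, 0.1863202154636383), 9.337939262390137) [0.07999549 0.08438773 0.08841278]
pinktab [
[... 308 characters left out ...]
0.5682 -0.2469] size [0.07  0.213] p1-99 [0.202 0.067] rim z 0.0497 yaw -0.212 tab [ 0.482 -0.229  0.064] tab in tray [-0.085 -0.001] 938
both rack ((0.7637885808944702, 0.0330815389752388), (0.19391456246376038, 0.18993118405342102), 9.337939262390137) [0.08010709 0.08456008 0.08863676]
pinktab [ 0.615 -0.004  0.056] [0.656 0.035 0.069] [0.635 0.006 0.064]
pot [0.373 0.121 0.057]
pot [ 0.372 -0.142  0.057]
green tab tri [0.661 0.222 0.059]
black tab tri [ 0.482 -0.232  0.043]
pink tab tri [0.634 0.007 0.058]
tool [[ 0.941  0.338 -0.001]
 [ 0.338 -0.941  0.002]
 [-0.    -0.002 -1.   ]]
cam in tool [ 0.082  0.    -0.069] [[-0.     1.     0.   ]
 [-0.946 -0.    -0.324]
 [-0.324 -0.     0.946]]
```

Depth and the two-view check agree: rims at 50 mm, tab tops at 64 mm. Green's centre is about (.567,.252) with its axis at -0.312. Black's centre is about (.578,-.249) with yaw -0.21. Rack yaw is about 0.163. I'm moving over the black tray for a closer measurement.

The manual's scale: shifts go in units of 100 mm. Converting my numbers, 0.22 m is 2.2, -0.117 m is -1.17.

Emit:
nudge_tcp:
  motion:
    - [0.45, -0.22, 0, 0, 0, 0.05]
    - [0.9, -0.45, 0, 0, 0, 0.11]
    - [1.35, -0.7, 0, 0, 0, 0.17]
    - [1.8, -0.95, 0, 0, 0, 0.22]
    - [2.2, -1.17, 0, 0, 0, 0.28]
  finger_gap: 0.085
  force: 40

```text
clock: 0.6
tcp_pos: [0.3966, -0.4489, 0.3036]
orientation: [-3.14, -0.098, 0.001]
contact_force: [1.5, 0.0, -0.4]
grip_width: 0.0853
gripper_force: 0.0
```

Emit:
nudge_tcp:
  motion:
    - [0.36, -0.34, 0, 0, 0, 0.05]
    - [0.72, -0.68, 0, 0, 0, 0.11]
    - [1.08, -1.02, 0, 0, 0, 0.16]
    - [1.44, -1.36, 0, 0, 0, 0.22]
    - [1.7, -1.65, 0, 0, 0, 0.27]

```text
clock: 1.1
tcp_pos: [0.5566, -0.272, 0.3035]
orientation: [-3.124, 0.321, -0.0]
contact_force: [-0.1, 0.3, -0.8]
grip_width: 0.0849
gripper_force: 0.0
```

Emit:
nudge_tcp:
  motion:
    - [0, 0, 0, 0, 0, 0]
    - [0, 0, 0, 0, 0, 0]
    - [0, 0, 0, 0, 0, 0]

```text
clock: 1.4
tcp_pos: [0.5536, -0.2764, 0.3036]
orientation: [3.124, -0.324, -0.002]
contact_force: [-0.1, -0.9, 0.5]
grip_width: 0.0847
gripper_force: 0.0
```

```bash
cat >> h.py <<'E'
def wristcloud(f):
    o=r.get_obs();c=r.camera_info("wrist");p,d=r.grab_frame("wrist");cv2.imwrite(f"pics/{f}.png",p);np.save(f"pics/{f}.npy",d)
    return pts(c,d,np.ones(d.shape,bool)),c,p,d,o
E
python3 - <<'E'
from h import *
P,c,p,d,o=wristcloud("w_black")
print(o['tcp_pos'])
fit(near(P,.57,-.248,.135),'black')
E
```

```text
[ 0.55362498 -0.27644918  0.30358148]
black c [ 0.5633 -0.2474] [ 0.5751 -0.2501] size [0.064 0.204] p1-99 [0.18  0.064] rim z 0.0494 yaw -0.207 tab [ 0.48  -0.231  0.063] tab in tray [-0.085 -0.001] 3015
```

View pics/w_black.png

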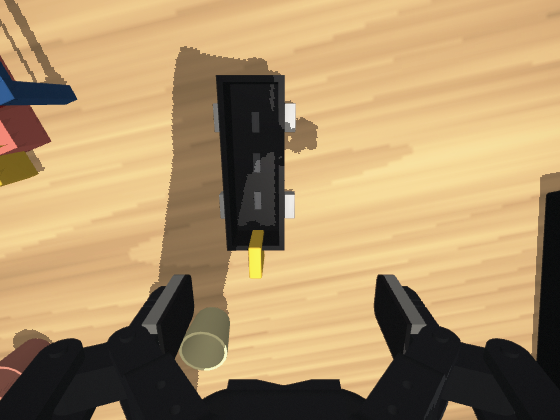

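The wrist view shows the black tray's rim at (250,160) and its tab at (256,250). This gives a centre of (.577,-.250), yaw -0.207 and rim at 49.5 mm, which matches the other views. Now I'm going over the green tray.

In the tool's units: -0.238 m is -2.38, -0.19 m is -1.9.

Emit:
nudge_tcp:
  motion:
    - [-0.09, -0.47, 0, 0, 0, 0.02]
    - [-0.17, -0.94, 0, 0, 0, 0.04]
    - [-0.26, -1.42, 0, 0, 0, 0.06]
    - [-0.34, -1.9, 0, 0, 0, 0.08]
    - [-0.43, -2.38, 0, 0, 0, 0.105]

```text
clock: 1.95
tcp_pos: [0.5606, -0.0334, 0.3042]
orientation: [3.103, -0.491, 0.001]
contact_force: [1.9, 0.1, 0.4]
grip_width: 0.0854
gripper_force: 0.0
```

Emit:
nudge_tcp:
  motion:
    - [-0.03, -0.48, 0, 0, 0, 0]
    - [-0.06, -0.96, 0, 0, 0, 0]
    - [-0.1, -1.44, 0, 0, 0, 0]
    - [-0.16, -1.9, 0, 0, 0, 0]
    - [-0.22, -2.35, 0, 0, 0, 0]

```text
clock: 2.45
tcp_pos: [0.6125, 0.197, 0.304]
orientation: [3.103, -0.489, 0.001]
contact_force: [0.2, -0.3, 0.3]
grip_width: 0.0848
gripper_force: 0.0
```

Emit:
nudge_tcp:
  motion:
    - [0, -0.2, 0, 0, 0, 0]
    - [0, -0.4, 0, 0, 0, 0]
    - [0, -0.4, 0, 0, 0, 0]
    - [0, -0.4, 0, 0, 0, 0]

```text
clock: 2.85
tcp_pos: [0.6243, 0.2334, 0.3036]
orientation: [3.102, -0.488, -0.0]
contact_force: [0.3, -1.0, -0.2]
grip_width: 0.085
gripper_force: 0.0
```

```bash
python3 - <<'E'
from h import *
P,c,p,d,o=wristcloud("w_green")
print(o['tcp_pos'])
fit(near(P,.58,.25,.135),'green')
E
```

```text
[0.62431237 0.23344635 0.30357222]
green c [0.5774 0.2469] [0.5646 0.251 ] size [0.064 0.209] p1-99 [0.18  0.064] rim z 0.0493 yaw 2.832 tab [0.659 0.221 0.063] tab in tray [-0.086 -0.   ] 2331
```

Green's centre is at (.564,.251), its axis at -0.31 and its rim at 49 mm, in agreement. Descending to grasp it across its body.

In the tool's units: -0.063 m is -0.63, 0.03 m is 0.3.

Emit:
nudge_tcp:
  motion:
    - [-0.32, 0.01, 0.3, 0, 0, 0]
    - [-0.63, 0.02, 0.6, 0, 0, 0]
    - [-0.63, 0.02, 1, 0, 0, 0]
    - [-0.63, 0.02, 1.3, 0, 0, 0]
    - [-0.63, 0.02, 1.3, 0, 0, 0]

```text
clock: 3.4
tcp_pos: [0.5613, 0.2491, 0.1701]
orientation: [3.098, -0.488, -0.009]
contact_force: [-0.8, -0.6, -1.1]
grip_width: 0.0848
gripper_force: 0.0
```

Emit:
nudge_tcp:
  motion:
    - [0, 0, 0.3, 0, 0, 0]
    - [0, 0, 0.6, 0, 0, 0]
    - [0, 0, 0.9, 0, 0, 0]
    - [0, 0, 0.9, 0, 0, 0]

```text
clock: 3.8
tcp_pos: [0.5626, 0.2503, 0.0821]
orientation: [3.1, -0.488, -0.005]
contact_force: [-1.8, -1.1, -1.4]
grip_width: 0.0848
gripper_force: 0.0
```

Emit:
nudge_tcp:
  motion:
    - [0, 0, 0, 0, 0, 0]
    - [0, 0, 0, 0, 0, 0]
    - [0, 0, 0, 0, 0, 0]
    - [0, 0, 0, 0, 0, 0]
    - [0, 0, 0, 0, 0, 0]
  finger_gap: 0.05
  force: 45

```text
clock: 4.3
tcp_pos: [0.5651, 0.2529, 0.0865]
orientation: [-3.102, 0.486, -0.005]
contact_force: [-0.9, -1.6, 7.7]
grip_width: 0.0635
gripper_force: 51.7
```

Emit:
nudge_tcp:
  motion:
    - [0, 0, 0, 0, 0, 0]
    - [0, 0, 0, 0, 0, 0]
    - [0, 0, -0.2, 0, 0, 0]
    - [0, 0, -0.5, 0, 0, 0]
    - [0, 0, -1, 0, 0, 0]

```text
clock: 4.8
tcp_pos: [0.5618, 0.2516, 0.1832]
orientation: [3.101, -0.485, -0.006]
contact_force: [0.9, 0.1, -1.6]
grip_width: 0.0638
gripper_force: 50.6
```

In the tool's units: -0.04 m is -0.4, 0.04 m is 0.4.

Emit:
nudge_tcp:
  motion:
    - [0.1, 0.3, -0.2, 0, 0, 0]
    - [0.25, 0.65, -0.4, 0, 0, -0.02]
    - [0.4, 1, -0.6, 0, 0, -0.04]
    - [0.55, 1.4, -0.6, 0, 0, -0.06]
    - [0.7, 1.8, -0.6, 0, 0, -0.08]

```text
clock: 5.3
tcp_pos: [0.5754, 0.0583, 0.2459]
orientation: [-3.12, 0.359, -0.005]
contact_force: [0.5, -0.5, -1.8]
grip_width: 0.0634
gripper_force: 50.7
```

Emit:
nudge_tcp:
  motion:
    - [0.2, 0.4, 0, 0, 0, -0.01]
    - [0.4, 0.8, 0, 0, 0, -0.02]
    - [0.55, 1.2, 0, 0, 0, -0.025]
    - [0.7, 1.6, 0, 0, 0, -0.025]
    - [0.85, 2, 0, 0, 0, -0.025]

```text
clock: 5.8
tcp_pos: [0.6122, -0.1561, 0.245]
orientation: [3.125, -0.322, 0.002]
contact_force: [1.0, 0.1, -1.8]
grip_width: 0.0636
gripper_force: 50.7
```

Emit:
nudge_tcp:
  motion:
    - [0.1, 0.3, 0, 0, 0, 0]
    - [0.2, 0.6, 0, 0, 0, 0]
    - [0.25, 0.75, 0, 0, 0, 0]
    - [0.25, 0.75, 0, 0, 0, 0]
    - [0.25, 0.75, 0, 0, 0, 0]

```text
clock: 6.3
tcp_pos: [0.6215, -0.2313, 0.2441]
orientation: [-3.124, 0.32, 0.0]
contact_force: [-0.2, 0.7, -1.0]
grip_width: 0.0634
gripper_force: 50.7
```

```bash
python3 - <<'E'
from h import *
P,c,p,d,o=wristcloud("w_held")
from scipy.spatial.transform import Rotation as Ro
T=Ro.from_rotvec(o['orientation']).as_matrix();print(o['tcp_pos'],'yaw',np.arctan2(T[1,0],T[0,0]))
Q=pts(c,d,mask(p,'green')>0);print(np.percentile(Q[:,2],[5,25,50,75,95]).round(3))
L=(Q-o['tcp_pos'])@T
for a in range(3): print(np.percentile(L[:,a],[1,50,99]).round(4))
E
```

```text
[ 0.62152637 -0.23125693  0.24408791] yaw -0.2042358911049135
[0.162 0.163 0.164 0.206 0.207]
[-0.0726  0.0321  0.0888]
[-0.0303  0.0007  0.0322]
[0.0363 0.0802 0.0825]
```

View pics/w_held.png

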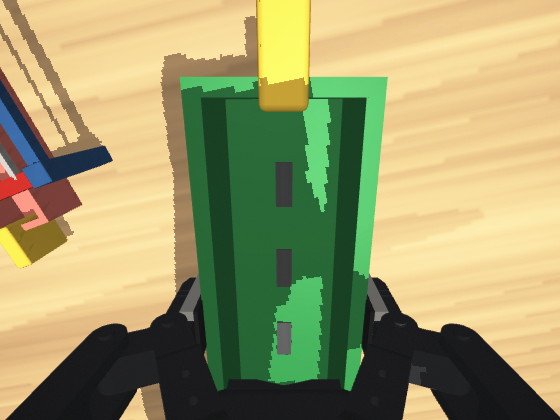

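The view shows green held squarely, with its tab-end rim at row 90 and its walls symmetric about column 284. It's centred within 1 mm of the tool and its underside is at TCP−0.087. Lowering onto the black tray in two stages.

In the tool's units: 0.0264 m is 0.264, -0.0137 m is -0.137.

Emit:
nudge_tcp:
  motion:
    - [-0.07, 0.13, 0.2, 0, 0, 0]
    - [-0.137, 0.264, 0.4, 0, 0, 0]
    - [-0.137, 0.264, 0.65, 0, 0, 0]
    - [-0.137, 0.264, 0.85, 0, 0, 0]
    - [-0.137, 0.264, 0.85, 0, 0, 0]

```text
clock: 6.85
tcp_pos: [0.6013, -0.2528, 0.1561]
orientation: [-3.123, 0.317, 0.009]
contact_force: [-0.2, 0.6, -1.0]
grip_width: 0.0633
gripper_force: 50.6
```

Emit:
nudge_tcp:
  motion:
    - [0, 0, 0, 0, 0, 0]
    - [0, 0, 0, 0, 0, 0]

```text
clock: 7.05
tcp_pos: [0.6038, -0.2551, 0.1605]
orientation: [3.125, -0.32, 0.004]
contact_force: [-0.6, -0.0, -0.5]
grip_width: 0.063
gripper_force: 50.6
```

```bash
python3 - <<'E'
from h import *
o=r.get_obs();print(o['tcp_pos'],o['orientation'])
P=np.r_[cloud("top")]
fit(near(P,.6,-.25,.2),'green z+',zt=o['tcp_pos'][2]-.037)
E
```

```text
[ 0.60382544 -0.25513457  0.16049181] [ 3.1251738  -0.31965391  0.00381762]
green z+ c [ 0.6209 -0.2541] [ 0.6159 -0.2573] size [0.074 0.206] p1-99 [0.197 0.065] rim z 0.1239 yaw 2.948 tab [ 0.7   -0.274  0.138] tab in tray [-0.081  0.005] 453
```

Emit:
nudge_tcp:
  motion:
    - [-0.01, 0, 0.08, 0, 0, 0]
    - [-0.01, 0, 0.15, 0, 0, 0]
    - [-0.01, 0, 0.21, 0, 0, 0]
    - [-0.01, 0, 0.235, 0, 0, 0]
    - [-0.01, 0, 0.235, 0, 0, 0]

```text
clock: 7.6
tcp_pos: [0.6013, -0.2558, 0.1364]
orientation: [3.125, -0.322, -0.002]
contact_force: [-6.3, 2.3, 11.3]
grip_width: 0.0636
gripper_force: 52.2
```

Emit:
nudge_tcp:
  motion:
    - [0, 0, 0, 0, 0, 0]
    - [0, 0, 0, 0, 0, 0]
    - [0, 0, 0, 0, 0, 0]

```text
clock: 7.9
tcp_pos: [0.6014, -0.2558, 0.1365]
orientation: [3.125, -0.322, -0.001]
contact_force: [-5.5, 2.3, 11.0]
grip_width: 0.0638
gripper_force: 52.2
```

Seated, with about 11 N of contact. Releasing and rising.

Emit:
nudge_tcp:
  motion:
    - [0, 0, 0, 0, 0, 0]
    - [0, 0, 0, 0, 0, 0]
    - [0, 0, 0, 0, 0, 0]
    - [0, 0, 0, 0, 0, 0]
  finger_gap: 0.085

```text
clock: 8.3
tcp_pos: [0.6017, -0.2557, 0.1351]
orientation: [-3.125, 0.322, 0.0]
contact_force: [-0.0, -0.7, 0.3]
grip_width: 0.085
gripper_force: 0.0
```

Emit:
nudge_tcp:
  motion:
    - [0, 0, -0.2, 0, 0, 0]
    - [0, 0, -0.5, 0, 0, 0]
    - [0, 0, -0.9, 0, 0, 0]
    - [0, 0, -1.3, 0, 0, 0]
    - [0, 0, -1.65, 0, 0, 0]

```text
clock: 8.8
tcp_pos: [0.6018, -0.2558, 0.3025]
orientation: [3.125, -0.322, 0.002]
contact_force: [0.9, -0.8, -0.3]
grip_width: 0.0851
gripper_force: 0.0
```

Emit:
nudge_tcp:
  motion:
    - [0, 0, 0, 0, 0, 0]
    - [0, 0, 0, 0, 0, 0]

```text
clock: 9.0
tcp_pos: [0.6019, -0.2558, 0.3012]
orientation: [3.125, -0.322, 0.003]
contact_force: [0.2, -1.2, -0.4]
grip_width: 0.085
gripper_force: 0.0
```

```bash
python3 - <<'E'
from h import *
P,c,p,d,o=wristcloud("w_set");print(o['tcp_pos'])
fit(near(P,.6,-.25,.14),'green',zt=.1)
fit(near(cloud("top"),.6,-.25,.14),'green top',zt=.1)
T=cloud("scene");fit(near(T,.6,-.25,.14),'green scene',zt=.1);
t=near(T,.48,-.23,.03);t=t[(t[:,2]>.055)&(t[:,2]<.07)];print('black tab',np.median(t,0))
E
```

```text
[ 0.60194403 -0.25581054  0.30119348]
green c [ 0.6001 -0.2565] [ 0.6006 -0.2566] size [0.064 0.18 ] p1-99 [0.179 0.064] rim z 0.0993 yaw 2.936 tab [ 0.698 -0.277  0.113] tab in tray [-0.101 -0.   ] 3733
green top c [ 0.6179 -0.2601] [ 0.6132 -0.2589] size [0.066 0.207] p1-99 [0.197 0.065] rim z 0.1 yaw 2.937 tab [ 0.701 -0.277  0.114] tab in tray [-0.085 -0.001] 520
green scene c [ 0.6146 -0.2576] [ 0.6145 -0.2569] size [0.07  0.209] p1-99 [0.205 0.068] rim z 0.0993 yaw 2.949 tab [ 0.701 -0.274  0.114] tab in tray [-0.087 -0.001] 448
black tab [ 0.47999912 -0.22533666  0.0632945 ]
```

Green is placed: step 24.8 mm, sideways -1.4 mm, rim at 99 mm, and in line. Next, a look at the pink tray's tab.

Emit:
nudge_tcp:
  motion:
    - [-0.07, -0.45, 0, 0, 0, -0.06]
    - [-0.14, -0.9, 0, 0, 0, -0.12]
    - [-0.2, -1.35, 0, 0, 0, -0.18]
    - [-0.27, -1.8, 0, 0, 0, -0.24]
    - [-0.33, -2.25, 0, 0, 0, -0.3]

```text
clock: 9.65
tcp_pos: [0.6145, -0.027, 0.299]
orientation: [-3.138, -0.153, 0.004]
contact_force: [0.6, 0.9, 0.1]
grip_width: 0.0852
gripper_force: 0.0
```

Emit:
nudge_tcp:
  motion:
    - [-0.15, -0.4, 0, 0, 0, 0]
    - [-0.15, -0.4, 0, 0, 0, 0]
    - [-0.15, -0.4, 0, 0, 0, 0]

```text
clock: 9.95
tcp_pos: [0.5958, 0.0107, 0.2993]
orientation: [3.138, 0.153, -0.003]
contact_force: [0.2, -0.2, 0.2]
grip_width: 0.085
gripper_force: 0.0
```

```bash
python3 - <<'E'
from h import *
P,c,p,d,o=wristcloud("w_pink");print(o['tcp_pos'],o['orientation'])
T=near(P,.635,.006,.04);t=T[(T[:,2]>.059)&(T[:,2]<.068)]
print('tab',t.min(0).round(3),t.max(0).round(3),cv2.minAreaRect(t[:,:2].astype(np.float32)))
m=mask(p,'pink')>0;Q=pts(c,d,m)
q=Q[(abs(Q[:,2]-.05)<.005)];print(len(q),cv2.minAreaRect(q[:,:2].astype(np.float32)))
f=Q[(Q[:,2]<.012)];print('floor',len(f),cv2.minAreaRect(f[:,:2].astype(np.float32)))
E
```

```text
[0.59580141 0.01070009 0.29927278] [ 3.13774709  0.15289254 -0.00332692]
tab [ 0.613 -0.005  0.059] [0.652 0.014 0.066] ((0.6326484680175781, 0.004478506278246641), (0.03800490126013756, 0.01400031242519617), 8.571013450622559)
2083 ((0.552014172077179, 0.0386422835290432), (0.09626675397157669, 0.42953628301620483), 80.9278335571289)
floor 4734 ((0.5655737519264221, 0.07049576938152313), (0.1335524171590805, 0.4351485073566437), 64.52978515625)
```

View pics/w_pink.png

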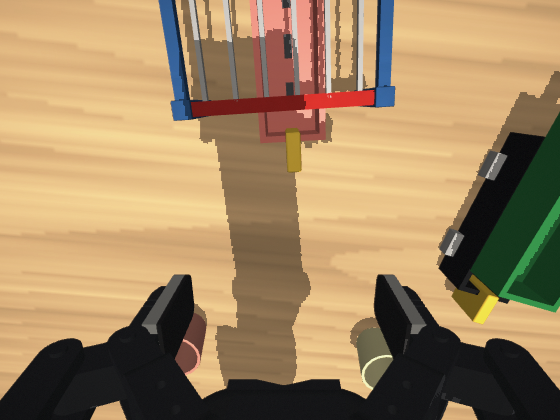

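The view shows the pink tray's tab at (293,150) in front of the red beam, which is at row 103. The tab measures 38×14 mm, centred at (.6326,.0045) with top at 64 mm and yaw 0.15. I'll grip its outer part from above.

Emit:
nudge_tcp:
  motion:
    - [0.15, 0.05, 0.3, 0, 0, -0.03]
    - [0.29, 0.1, 0.6, 0, 0, -0.053]
    - [0.29, 0.1, 0.9, 0, 0, -0.053]
    - [0.29, 0.1, 1.2, 0, 0, -0.053]
    - [0.29, 0.1, 1.3, 0, 0, -0.053]
  finger_gap: 0.045
  force: 30

```text
clock: 10.5
tcp_pos: [0.6246, -0.0001, 0.1664]
orientation: [3.132, 0.227, -0.01]
contact_force: [-0.5, -0.3, 0.6]
grip_width: 0.045
gripper_force: 0.0
```

Emit:
nudge_tcp:
  motion:
    - [0, 0, 0, 0, 0, 0]
    - [0, 0, 0, 0, 0, 0]

```text
clock: 10.7
tcp_pos: [0.6271, 0.0018, 0.1714]
orientation: [3.133, 0.23, 0.002]
contact_force: [0.7, -0.5, -0.2]
grip_width: 0.0453
gripper_force: 0.0
```

Emit:
nudge_tcp:
  motion:
    - [-0.01, -0.02, 0.25, 0, 0, 0]
    - [-0.01, -0.02, 0.5, 0, 0, 0]
    - [-0.01, -0.02, 0.7, 0, 0, 0]
    - [-0.01, -0.02, 0.7, 0, 0, 0]
    - [-0.01, -0.02, 0.7, 0, 0, 0]

```text
clock: 11.2
tcp_pos: [0.626, 0.0042, 0.102]
orientation: [3.133, 0.232, 0.003]
contact_force: [0.1, -0.3, 0.0]
grip_width: 0.0449
gripper_force: 0.0
```

Emit:
nudge_tcp:
  motion:
    - [0, 0, 0, 0, 0, 0]
    - [0, 0, 0, 0, 0, 0]
    - [0, 0, 0, 0, 0, 0]
    - [0, 0, 0, 0, 0, 0]
  finger_gap: 0.005
  force: 30

```text
clock: 11.6
tcp_pos: [0.626, 0.0043, 0.102]
orientation: [3.133, 0.231, 0.004]
contact_force: [-1.5, -0.2, 7.3]
grip_width: 0.0134
gripper_force: 32.7
```

In the tool's units: -0.085 m is -0.85, -0.065 m is -0.65.

Emit:
nudge_tcp:
  motion:
    - [-0.1, 0, 0, 0, 0, 0]
    - [-0.25, 0, 0, 0, 0, 0]
    - [-0.45, 0, 0, 0, 0, 0]
    - [-0.65, 0, 0, 0, 0, 0]
    - [-0.85, 0, 0, 0, 0, 0]

```text
clock: 12.1
tcp_pos: [0.5423, -0.0079, 0.1019]
orientation: [-3.133, -0.232, -0.009]
contact_force: [4.6, 0.7, 4.4]
grip_width: 0.0138
gripper_force: 32.3
```

Emit:
nudge_tcp:
  motion:
    - [-0.2, 0, 0, 0, 0, 0]
    - [-0.4, 0, 0, 0, 0, 0]
    - [-0.6, 0, 0, 0, 0, 0]
    - [-0.75, 0, 0, 0, 0, 0]
    - [-0.85, 0, 0, 0, 0, 0]

```text
clock: 12.6
tcp_pos: [0.4582, -0.0206, 0.1018]
orientation: [-3.133, -0.232, -0.01]
contact_force: [3.9, 0.7, 4.1]
grip_width: 0.0134
gripper_force: 32.4
```

Emit:
nudge_tcp:
  motion:
    - [0, 0, 0, 0, 0, 0]
    - [0, 0, 0, 0, 0, 0]

```text
clock: 12.8
tcp_pos: [0.4572, -0.0208, 0.1018]
orientation: [3.133, 0.232, 0.003]
contact_force: [-2.3, -0.4, 16.7]
grip_width: 0.0138
gripper_force: 34.2
```

```bash
python3 - <<'E'
from h import *
fit(near(cloud("top"),.55,0,.14),'pink')
E
```

```text
  return _methods._mean(a, axis=axis, dtype=dtype,
  ret = um.true_divide(
```

Pink is at rack x ≈ 0.014, wholly clear of the rack. Letting go and rising.

Emit:
nudge_tcp:
  motion:
    - [0, 0, 0, 0, 0, 0]
    - [0, 0, 0, 0, 0, 0]
    - [0, 0, 0, 0, 0, 0]
    - [0, 0, 0, 0, 0, 0]
  finger_gap: 0.045

```text
clock: 13.25
tcp_pos: [0.4565, -0.0208, 0.1002]
orientation: [3.133, 0.232, -0.001]
contact_force: [0.3, -0.4, -0.5]
grip_width: 0.0446
gripper_force: 0.0
```

Emit:
nudge_tcp:
  motion:
    - [0, 0, -0.2, 0, 0, 0]
    - [0, 0, -0.5, 0, 0, 0]
    - [0, 0, -0.9, 0, 0, 0]
    - [0.3, 0, -1.3, 0, 0, 0]
    - [0.6, 0, -1.65, 0, 0, 0]

```text
clock: 13.75
tcp_pos: [0.5163, -0.0121, 0.2674]
orientation: [3.133, 0.231, 0.0]
contact_force: [1.4, -0.4, -0.8]
grip_width: 0.045
gripper_force: 0.0
```

Emit:
nudge_tcp:
  motion:
    - [0.4, 0, -0.3, 0, 0, 0]
    - [0.5, 0, -0.3, 0, 0, 0]
    - [0.5, 0, -0.3, 0, 0, 0]
    - [0.5, 0, -0.3, 0, 0, 0]
  finger_gap: 0.085
  force: 45

```text
clock: 14.15
tcp_pos: [0.564, -0.0048, 0.2936]
orientation: [3.133, 0.232, -0.006]
contact_force: [-1.0, -0.4, -1.1]
grip_width: 0.0853
gripper_force: 0.0
```

```bash
python3 - <<'E'
from h import *
P,c,p,d,o=wristcloud("w_pink2");print(o['tcp_pos'],o['orientation'])
fit(near(P,.55,-.01,.14),'pink')
fit(near(cloud("top"),.55,-.01,.14),'pink top')
q=near(P,.566,-.0067,.03);print('floor',np.median(q,0))
E
```

```text
[ 0.56398034 -0.00479641  0.29358731] [ 3.13294724  0.23198475 -0.00627215]
pink c [ 0.5745 -0.0235] [ 0.562  -0.0056] size [0.201 0.103] p1-99 [0.18  0.064] rim z 0.0493 yaw 0.147 tab [ 0.466 -0.02   0.063] tab in tray [-0.106  0.019] 2964
pink top c [ 0.5529 -0.0087] [ 0.5604 -0.0076] size [0.207 0.065] p1-99 [0.191 0.064] rim z 0.0501 yaw 0.147 tab [ 0.469 -0.02   0.064] tab in tray [-0.085  0.001] 323
floor [ 0.57427675 -0.0065064   0.30070857]
```

Pink's centre is (.564,-.006), yaw 0.147, lying flat with its rim at 49–50 mm. Now I'm gripping it by its body.

In the tool's units: 0.001 m is 0.01, 0.13 m is 1.3.

Emit:
nudge_tcp:
  motion:
    - [0, 0.01, 0.4, 0, 0, 0]
    - [0, 0.01, 0.8, 0, 0, 0]
    - [0, 0.01, 1.2, 0, 0, 0]
    - [0, 0.01, 1.3, 0, 0, 0]
    - [0, 0.01, 1.3, 0, 0, 0]

```text
clock: 14.75
tcp_pos: [0.5641, -0.0058, 0.1639]
orientation: [-3.133, -0.232, 0.007]
contact_force: [-0.1, 0.9, 0.3]
grip_width: 0.0851
gripper_force: 0.0
```

Emit:
nudge_tcp:
  motion:
    - [0, 0, 0.3, 0, 0, 0]
    - [0, 0, 0.6, 0, 0, 0]
    - [0, 0, 0.74, 0, 0, 0]
    - [0, 0, 0.75, 0, 0, 0]
    - [0, 0, 0.75, 0, 0, 0]

```text
clock: 15.25
tcp_pos: [0.5667, -0.0055, 0.0918]
orientation: [3.133, 0.232, 0.003]
contact_force: [0.9, 0.2, 0.4]
grip_width: 0.085
gripper_force: 0.0
```

Emit:
nudge_tcp:
  motion:
    - [0, 0, 0, 0, 0, 0]
    - [0, 0, 0, 0, 0, 0]
    - [0, 0, 0, 0, 0, 0]
    - [0, 0, 0, 0, 0, 0]
    - [0, 0, 0, 0, 0, 0]
  finger_gap: 0.05
  force: 45

```text
clock: 15.75
tcp_pos: [0.5669, -0.0054, 0.0922]
orientation: [3.133, 0.232, 0.004]
contact_force: [-0.6, -0.0, 5.8]
grip_width: 0.0634
gripper_force: 50.1
```

In the tool's units: -0.16 m is -1.6, -0.13 m is -1.3.

Emit:
nudge_tcp:
  motion:
    - [0, 0, -0.2, 0, 0, 0]
    - [0, 0, -0.5, 0, 0, 0]
    - [0, 0, -0.9, 0, 0, 0]
    - [0, 0, -1.3, 0, 0, 0]
    - [0, 0, -1.6, 0, 0, 0]

```text
clock: 16.25
tcp_pos: [0.5663, -0.0055, 0.2538]
orientation: [3.133, 0.232, 0.005]
contact_force: [1.2, 0.6, -1.4]
grip_width: 0.0639
gripper_force: 50.4
```

Emit:
nudge_tcp:
  motion:
    - [0, 0, 0, 0, 0, 0]
    - [0, 0, 0, 0, 0, 0]

```text
clock: 16.45
tcp_pos: [0.5659, -0.0056, 0.2513]
orientation: [3.133, 0.232, 0.003]
contact_force: [-1.0, -0.9, -3.0]
grip_width: 0.0631
gripper_force: 50.5
```

```bash
python3 - <<'E'
from h import *
from scipy.spatial.transform import Rotation as Ro
P,c,p,d,o=wristcloud("w_held2")
T=Ro.from_rotvec(o['orientation']).as_matrix();print(o['tcp_pos'],'yaw',np.arctan2(T[1,0],T[0,0]))
Q=pts(c,d,mask(p,'pink')>0);L=(Q-o['tcp_pos'])@T;L=L[(abs(L[:,0])<.12)&(abs(L[:,1])<.05)&(abs(L[:,2]-.04)<.015)]
for a in range(3): print(np.percentile(L[:,a],[1,50,99]).round(4))
t=cloud("top");fit(near(t,.56,-.01,.16),'pink held',zt=o['tcp_pos'][2]-.037)
E
```

```text
[ 0.56585222 -0.00560832  0.25126184] yaw 0.1476236480346617
[-0.0395  0.0462  0.0848]
[-0.0311 -0.0039  0.0321]
[0.0417 0.0432 0.0545]
pink held c [0.549 0.004] [0.5491 0.0033] size [0.209 0.062] p1-99 [0.205 0.06 ] rim z 0.2096 yaw 0.338 tab [ 0.472 -0.02   0.224] tab in tray [-0.08   0.002] 161
```

Emit:
nudge_tcp:
  motion:
    - [-0.04, 0.4, 0, 0, 0, 0.07]
    - [-0.08, 0.8, 0, 0, 0, 0.14]
    - [-0.12, 1.2, 0, 0, 0, 0.21]
    - [-0.16, 1.6, 0, 0, 0, 0.28]
    - [-0.2, 2, 0, 0, 0, 0.353]

```text
clock: 17.05
tcp_pos: [0.5746, -0.2077, 0.2485]
orientation: [-3.124, 0.326, 0.005]
contact_force: [1.2, -0.6, -1.6]
grip_width: 0.0636
gripper_force: 50.4
```

Emit:
nudge_tcp:
  motion:
    - [0.13, 0.43, 0, 0, 0, 0]
    - [0.13, 0.43, 0, 0, 0, 0]
    - [0.13, 0.43, 0, 0, 0, 0]
    - [0.13, 0.43, 0, 0, 0, 0]

```text
clock: 17.45
tcp_pos: [0.5792, -0.2494, 0.249]
orientation: [-3.124, 0.319, 0.004]
contact_force: [0.7, 0.5, -2.2]
grip_width: 0.0634
gripper_force: 50.5
```

```bash
python3 - <<'E'
from h import *
from scipy.spatial.transform import Rotation as Ro
P,c,p,d,o=wristcloud("w_held3")
T=Ro.from_rotvec(o['orientation']).as_matrix();print(o['tcp_pos'],'yaw',np.arctan2(T[1,0],T[0,0]))
L=(P-o['tcp_pos'])@T;L=L[(abs(L[:,0])<.12)&(abs(L[:,1])<.05)&(abs(L[:,2]-.0435)<.004)]
for a in range(3): print(np.percentile(L[:,a],[.5,50,99.5]).round(4))
E
```

```text
[ 0.57919515 -0.24944196  0.24901323] yaw -0.20358494541991115
[-0.04    0.0482  0.0851]
[-0.0416  0.0012  0.0436]
[0.04   0.043  0.0473]
```

View pics/w_held3.png

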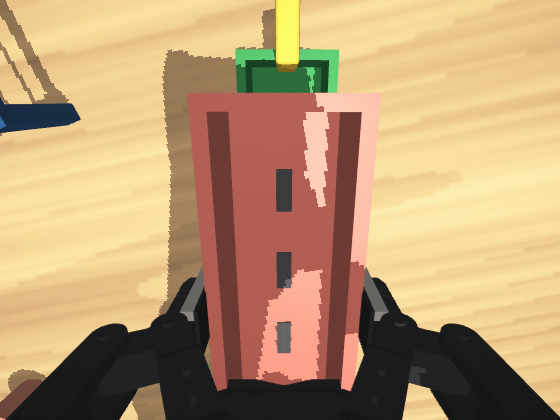

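The view shows pink's plain end (row 95) clear of the green tab (column 287, row 65), squarely in line with green's rim below. Lowering.

In the tool's units: 0.0025 m is 0.025, 0.04 m is 0.4.

Emit:
nudge_tcp:
  motion:
    - [0.02, 0.025, 0.15, 0, 0, 0]
    - [0.02, 0.025, 0.3, 0, 0, 0]
    - [0.02, 0.025, 0.4, 0, 0, 0]
    - [0.02, 0.025, 0.4, 0, 0, 0]
    - [0.02, 0.025, 0.4, 0, 0, 0]

```text
clock: 18.0
tcp_pos: [0.5808, -0.2537, 0.2099]
orientation: [-3.125, 0.321, 0.001]
contact_force: [0.1, 0.6, -1.6]
grip_width: 0.0632
gripper_force: 50.5
```

Emit:
nudge_tcp:
  motion:
    - [0, 0, 0, 0, 0, 0]
    - [0, 0, 0, 0, 0, 0]

```text
clock: 18.2
tcp_pos: [0.5813, -0.254, 0.2111]
orientation: [3.125, -0.322, 0.002]
contact_force: [0.2, 0.3, -1.3]
grip_width: 0.0631
gripper_force: 50.5
```

Emit:
nudge_tcp:
  motion:
    - [-0.01, -0.015, 0.07, 0, 0, 0]
    - [-0.01, -0.015, 0.13, 0, 0, 0]
    - [-0.01, -0.015, 0.17, 0, 0, 0]
    - [-0.01, -0.015, 0.18, 0, 0, 0]
    - [-0.01, -0.015, 0.18, 0, 0, 0]

```text
clock: 18.7
tcp_pos: [0.5801, -0.2522, 0.1924]
orientation: [-3.125, 0.322, 0.001]
contact_force: [-1.4, 0.4, 0.4]
grip_width: 0.063
gripper_force: 50.8
```

Emit:
nudge_tcp:
  motion:
    - [0, 0, 0, 0, 0, 0]
    - [0, 0, 0, 0, 0, 0]

```text
clock: 18.9
tcp_pos: [0.5802, -0.2522, 0.1923]
orientation: [-3.125, 0.322, 0.0]
contact_force: [-0.8, 0.0, 0.6]
grip_width: 0.0633
gripper_force: 50.8
```

Just touching (from -1.5 N to +0.5 N). I'll go 1 mm lower, then release and look.

The manual's scale: shifts go in units of 100 mm. Converting my numbers, 0.001 m is 0.01.

Emit:
nudge_tcp:
  motion:
    - [0, 0, 0.01, 0, 0, 0]
    - [0, 0, 0.01, 0, 0, 0]
    - [0, 0, 0.01, 0, 0, 0]

```text
clock: 19.2
tcp_pos: [0.5803, -0.2522, 0.1922]
orientation: [3.125, -0.322, 0.0]
contact_force: [-3.5, 1.6, 6.4]
grip_width: 0.063
gripper_force: 51.5
```

Emit:
nudge_tcp:
  motion:
    - [0, 0, 0, 0, 0, 0]
    - [0, 0, 0, 0, 0, 0]
    - [0, 0, 0, 0, 0, 0]
    - [0, 0, 0, 0, 0, 0]
  finger_gap: 0.085

```text
clock: 19.6
tcp_pos: [0.5803, -0.2522, 0.1913]
orientation: [-3.125, 0.322, -0.0]
contact_force: [0.2, -0.1, -0.4]
grip_width: 0.0851
gripper_force: 0.0
```

Emit:
nudge_tcp:
  motion:
    - [0, 0, -0.2, 0, 0, 0]
    - [0, 0, -0.5, 0, 0, 0]
    - [0, 0, -0.8, 0, 0, 0]
    - [0, 0, -1.1, 0, 0, 0]
    - [0, 0, -1.4, 0, 0, 0]

```text
clock: 20.1
tcp_pos: [0.5801, -0.2522, 0.3326]
orientation: [3.125, -0.322, 0.0]
contact_force: [-0.2, -0.4, 0.1]
grip_width: 0.085
gripper_force: 0.0
```

Emit:
nudge_tcp:
  motion:
    - [0, 0, 0, 0, 0, 0]
    - [0, 0, 0, 0, 0, 0]
    - [0, 0, 0, 0, 0, 0]

```text
clock: 20.4
tcp_pos: [0.5797, -0.2521, 0.3301]
orientation: [-3.125, 0.322, 0.003]
contact_force: [-0.0, 0.4, 0.6]
grip_width: 0.0848
gripper_force: 0.0
```

```bash
python3 - <<'E'
from h import *
P,c,p,d,o=wristcloud("w_end");print(o['tcp_pos'])
t=cloud("top");s=cloud("scene")
for n,Q in(("w",P),("top",t),("scene",s)):
    Q=near(Q,.577,-.25,.145);fit(Q,'pink '+n,zt=.149)
    for nm,x,y,z in(("green tab",.70,-.276,.114),("black tab",.48,-.229,.064)):
        q=near(Q,x,y,.03);q=q[abs(q[:,2]-z)<.006];print(nm,np.median(q,0).round(3) if len(q) else None)
for x,y in((.375,.119),(.374,-.145)):
    q=near(t,x,y,.05);q=q[q[:,2]>.05];print('pot',np.median(q,0).round(3))
E
```

```text
[ 0.57969661 -0.25205731  0.33014313]
pink w c [ 0.5751 -0.2521] [ 0.5758 -0.2523] size [0.064 0.179] p1-99 [0.178 0.064] rim z 0.1493 yaw -0.206 tab [ 0.481 -0.232  0.163] tab in tray [-0.096 -0.   ] 4418
green tab [ 0.698 -0.277  0.113]
black tab None
pink top c [ 0.5657 -0.2498] [ 0.5686 -0.2503] size [0.066 0.209] p1-99 [0.202 0.065] rim z 0.1497 yaw -0.214 tab [ 0.483 -0.231  0.164] tab in tray [-0.085  0.   ] 606
green tab [ 0.701 -0.276  0.114]
black tab [ 0.48  -0.229  0.064]
pink scene c [ 0.5629 -0.2466] [ 0.565  -0.2473] size [0.068 0.209] p1-99 [0.203 0.066] rim z 0.1493 yaw -0.209 tab [ 0.482 -0.228  0.163] tab in tray [-0.083  0.001] 503
green tab [ 0.7   -0.274  0.113]
black tab [ 0.477 -0.222  0.063]
pot [0.375 0.119 0.058]
pot [ 0.37  -0.154  0.707]
```

```bash
python3 -c "
from bench import r
print(r.hand_in())"
```

```text
the job is handed in; nothing more can be done
None
```

The job is handed in: by my last measurements the green tray sits on the black one and the pink on the green, each stepped about 25 mm with tabs alternating, both let go, though `hand_in` returned no verdict.

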